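Fill the treat jar kept behind the sauce bottles

ROBOT

A 7-joint arm with a two-finger parallel gripper is mounted at the origin on the work surface. World frame = base frame: x ahead of the robot, y to its left, z up, the work surface at z = 0. Lengths are in m, angles in rad, forces in N, time in s.
With the tool pointing down it reaches from about 0.4 to 0.85 m from the base axis. Payload 10.4 kg.
Tool frame: the origin (TCP) lies midway between the tips of the shut fingers; the grasp point (between the pads) lies 19 mm behind it; z points along the fingers, y is the line along which they close (so a half turn about z gives the same grasp; the last joint's range is limited). The gripper opens to 87 mm and grips with 3 to 60 N. Pads are 19 mm wide; open, the fingers measure 117 mm over their backs; the gripper's body (75 mm by 190 mm) begins 51 mm behind the grasp point.
Start: joints at [1.082, 0.332, -0.065, 1.46, 0.022, 1.35, -0.088], TCP at [0.281, -0.558, 0.223] pointing down, gripper open.
Joint ranges: [-2.6, 2.6], [-0.5, 2.12], [-1.47, 1.34], [0.16, 2.42], [-1.27, 4.41], [0.06, 2.06], [-2.6, 2.6]. Speed limits (rad/s): [2.22, 2.22, 2.79, 2.79, 3.14, 3.14, 3.14].

INTERFACE

Orientations are given as a unit quaternion [x, y, z, w].
In Python, from bench import r gives the robot as it stands.
- The arm moves only by the tool move_arm, never from a script. Its argument "targets" is a list of rows, each a list of 3 entries, a list of its own where there are three numbers: the shift along the tool's x, y, z in cm, then the turn, a rotation vector about the tool's x, y, z in rad, then the opening in per cent of the stroke, from 0 (shut) to 100 (fully open). In form: [[[x, y, z], [wx, wy, wz], gripper], ...]. A call has 1 to 20 rows; each row shifts and turns the commanded pose from where the row before left it, along the tool's axes as they then stand; what a row does not reach is not made up. A row lasts 1/8 s, in which the tool goes at most 62.5 mm and 10.7 degrees, less where a joint would pass 70% of its speed; a pose out of reach is approached as far as the arm can. A call with a gripper value outside its range is refused whole. The fingers move at their own pace and stop on an object; "grip_force" is the grip in N (left out, the last holds). Time passes only in rows, so rows that do not move let the fingers close. It gives the time, the measured TCP pose, the force, the opening and the grip force at its end, in the units of the state.
- r.read_state(): the state, without advancing time (a new reading comes with each control period).
- r.camera(name): name is "scene" or "top" or "wrist"; returns a dict with "image" (480x640x3 uint8, blue, green, red), "vertical_fov" (degrees; the focal length in pixels is half the picture's height over the tangent of half this angle, whatever the lens; pixels are square), "cx", "cy" (the principal point, pixels), "k1" (the pictures are not rectified: a ray, as slopes to the right and down, at radius r is drawn at 1 + k1 r^2 times it, then the intrinsics apply), "cam_to_world" (4x4, takes a point from camera to world coordinates). Camera axes: x right, y down, z forward; pixel columns grow to the right and rows downward; lengths in m; the calibration is good to about 2 mm. A picture is of the moment at which its call begins. There is no depth.
- r.close_job(): hands the job in; it is judged then, once.
The state is a dict: "time": time; "joint_positions": joint angles; "joint_vel": joint speeds; "joint_torque": joint torques, N m; "ee_pos": TCP position; "eef_rot": TCP orientation; "ft_force": force on the tool from outside, world axes, zero at the start; "torque": the same for the moment, N m; "width": finger opening in m; "grip_force": force on a finger pad.
Only numpy, scipy, OpenCV 4.12 (cv2) and the standard library are available. Lean on these libraries where they do the work, as an engineer would, in place of code of your own. Each camera call takes 0.05 s, during which the arm holds its last target. There are 200 camera calls.

TASK

Two sauce bottles block the white jar at the back of the wooden caddy: without disturbing the jar, first stand both bottles upright on the black bar mat, then lift the jar out and stand it in the middle of the round wooden board. Next drop the chocolates through its neck one at a time, the gold one first and then the blue one, and last of all put each bottle back upright in the middle of the coaster of its own colour. Never tip over a bottle or the jar.

Things in the scene. Friction and masses are not known exactly. Their poses are not given: they have to be found in the camera images.
- bottle_red: red squeeze sauce bottle, loose, about 350 g, standing upright on the red coaster at the start. Round body 60 mm across and 150 mm high; white screw cap 38 mm across from 150 to 188 mm above the foot (grip here); thin red nozzle on the axis up to 212 mm. Origin: centre of the underside, z up along the axis.
- bottle_green: green squeeze sauce bottle, loose, about 350 g, standing upright on the green coaster at the start. Round body 60 mm across and 150 mm high; white screw cap 38 mm across from 150 to 188 mm above the foot (grip here); thin green nozzle on the axis up to 212 mm. Origin: centre of the underside, z up along the axis.
- jar: white ceramic jar, loose, about 300 g, open at the top, standing in the caddy behind the two bottles. Body 76 mm across up to 44 mm, sloping in to a straight neck 56 mm across outside and 48 mm inside, from 60 to 105 mm above the foot (grip the neck from outside); wall 4 mm, inner floor 6 mm above the underside. Origin: centre of the underside, z up along the axis.
- choc_gold: chocolate in gold foil, loose, 15 g, standing on a flat white serving plate (fixed, 85 by 125 mm, 8 mm thick) beside the other chocolate, 64 mm between their centres. Round, 30 mm across with straight sides up to 17 mm, domed above, 26 mm high. Origin: centre of the underside, z up.
- choc_blue: chocolate in blue foil, loose, 15 g, standing on a flat white serving plate (fixed, 85 by 125 mm, 8 mm thick) beside the other chocolate, 64 mm between their centres. Round, 30 mm across with straight sides up to 17 mm, domed above, 26 mm high. Origin: centre of the underside, z up.
- coaster_red: red round coaster, 76 mm across and 4 mm thick, fixed on the floor of the caddy under the red bottle, of which it shows as a ring. Origin: centre of its underside; its top is 4 mm above that (12 mm above the counter).
- coaster_green: green round coaster, 76 mm across and 4 mm thick, fixed on the floor of the caddy under the green bottle, of which it shows as a ring. Origin: centre of its underside; its top is 4 mm above that (12 mm above the counter).
- caddy: pale wooden caddy, fixed, 156 mm (its x) by 200 mm (its y), floor 8 mm thick, rim 30 mm high and 6 mm thick on the back (+x) and both sides, front (-x) open. The jar stands 35 mm behind its centre, the coasters 30 mm in front of its centre and 45 mm to either side. Origin: centre of the underside; x points to the back.
- bar_mat: black ribbed rubber bar mat, fixed flat on the counter, 110 mm (its x) by 200 mm (its y), 6 mm thick: room for both bottles side by side along its y. Origin: centre of the underside.
- board: round wooden serving board, fixed, 120 mm across and 10 mm thick. Origin: centre of the underside.

How it is judged:
On the way, in this order (a step that is already met when the one before it is completed fails the run):
1. both bottles stand upright on the bar mat, the jar still where it was (x of bottle_red in the frame of bar_mat between -0.055 and 0.055 m and y of bottle_red in the frame of bar_mat between -0.1 and 0.1 m and z of each of bottle_red, bottle_green in the frame of bar_mat below 0.011 m and angle between each of bottle_red, bottle_green's own z axis and vertical below 0.12 rad and x of bottle_green in the frame of bar_mat between -0.055 and 0.055 m and y of bottle_green in the frame of bar_mat between -0.1 and 0.1 m and distance of jar from where it was at the start of the episode below 0.025 m), for 0.2 s.
2. the jar stands upright in the middle of the board, let go, the bottles still on the bar mat (horizontal distance between jar and board below 0.018 m and z of jar in the frame of board between 0.005 and 0.015 m and angle between jar's own z axis and vertical below 0.1 rad and x of bottle_red in the frame of bar_mat between -0.055 and 0.055 m and y of bottle_red in the frame of bar_mat between -0.1 and 0.1 m and z of each of bottle_red, bottle_green in the frame of bar_mat below 0.011 m and angle between each of bottle_red, bottle_green's own z axis and vertical below 0.12 rad and x of bottle_green in the frame of bar_mat between -0.055 and 0.055 m and y of bottle_green in the frame of bar_mat between -0.1 and 0.1 m and contact force between jar and the fingers below 0.3 N), for 0.2 s.
3. the gold chocolate lies in the jar, the bottles still on the bar mat (horizontal distance between jar and board below 0.018 m and z of jar in the frame of board between 0.005 and 0.015 m and angle between jar's own z axis and vertical below 0.1 rad and x of bottle_red in the frame of bar_mat between -0.055 and 0.055 m and y of bottle_red in the frame of bar_mat between -0.1 and 0.1 m and z of each of bottle_red, bottle_green in the frame of bar_mat below 0.011 m and angle between each of bottle_red, bottle_green's own z axis and vertical below 0.12 rad and x of bottle_green in the frame of bar_mat between -0.055 and 0.055 m and y of bottle_green in the frame of bar_mat between -0.1 and 0.1 m and horizontal distance between choc_gold and jar below 0.037 m and z of choc_gold in the frame of jar between 0 and 0.06 m), for 0.2 s.
4. the blue chocolate lies in the jar too, the bottles still on the bar mat (all of step 3 and horizontal distance between choc_blue and jar below 0.037 m and z of choc_blue in the frame of jar between 0 and 0.06 m), for 0.2 s.
At the end, for the whole second after the job is handed in: The jar stands upright on the board within 18 mm of its centre with both chocolates inside it, below the neck; each bottle stands upright on the coaster of its own colour within 12 mm of its centre; all are released and at rest (horizontal distance between jar and board below 0.018 m and z of jar in the frame of board between 0.005 and 0.015 m and angle between each of jar, bottle_red, bottle_green's own z axis and vertical below 0.1 rad and horizontal distance between bottle_red and coaster_red below 0.012 m and z of bottle_red in the frame of coaster_red between 0 and 0.009 m and horizontal distance between bottle_green and coaster_green below 0.012 m and z of bottle_green in the frame of coaster_green between 0 and 0.009 m and horizontal distance between each of choc_gold, choc_blue and jar below 0.037 m and z of choc_gold in the frame of jar between 0 and 0.06 m and z of choc_blue in the frame of jar between 0 and 0.06 m and linear speed of each of bottle_red, bottle_green, jar, choc_gold, choc_blue below 0.02 m/s and contact force between each of bottle_red, bottle_green, jar and the fingers below 0.3 N); the robot touches nothing.
It fails at once if a bottle or the jar is tipped over (more than 40 degrees) (angle between any of bottle_red, bottle_green, jar's own z axis and vertical above 0.7 rad).
It also fails if it takes over 147 s, if anything falls off the work surface, if the arm or the gripper's body presses on something with over 40 N, if the wrist force passes 120 N, or if a joint passes its speed limit or range.

## Working session

There is one attempt and no reset: what is moved stays moved. The work goes in short steps, Python scripts to look and compute and a tool call to move; the robot and the scene stay as the last step left them, time stands still between calls to the robot, and variables do not carry over. Pictures are saved under pics/ and viewed, at most 14 in all, crops included, and the job is handed in when it is done.

Besides the shell and the picture viewer there is one more tool, called after "Call:" as name([rows], argument=value, ...), one row to a line, values as JSON. move_arm: Moves the arm, as the interface text tells. Its arguments: {"type":"object","properties":{"targets":{"type":"array"},"grip_force":{"type":"number"}},"required":["targets"]}

```bash
mkdir -p pics
cat > h.py <<'E'
import numpy as np, cv2
from bench import r
from scipy.spatial.transform import Rotation as R
def K(c):
    f=240/np.tan(np.radians(c["vertical_fov"])/2); return np.array([[f,0,c["cx"]],[0,f,c["cy"]],[0,0,1.]])
def pix2w(c,uv,z):
    uv=np.array(uv,float).reshape(-1,1,2)
    n=cv2.undistortPoints(uv,K(c),np.array([c["k1"],0,0,0,0.])).reshape(-1,2)
    T=np.array(c["cam_to_world"]); d=np.c_[n,np.ones(len(n))]@T[:3,:3].T
    return T[:3,3]+d*((z-T[2,3])/d[:,2])[:,None]
def w2pix(c,P):
    T=np.array(c["cam_to_world"]); p=(np.array(P,float).reshape(-1,3)-T[:3,3])@T[:3,:3]
    return cv2.projectPoints(p,np.zeros(3),np.zeros(3),K(c),np.array([c["k1"],0,0,0,0.]))[0].reshape(-1,2)
def snap(name,fn):
    c=r.camera(name); cv2.imwrite("pics/"+fn,c["image"]); return c
E
python3 - <<'E'
from h import *
import pickle
for n in("scene","top"):
    c=snap(n,n+"0.png"); pickle.dump(c,open(n+".pkl","wb")); print(n,c["vertical_fov"],c["k1"],np.round(c["cam_to_world"],3).tolist())
s=r.read_state(); print({k:np.round(v,3).tolist() for k,v in s.items()})
print(R.from_quat(s["eef_rot"]).as_matrix().round(3))
E
```

```text
scene 53.68926359725692 -0.07617388606811033 [[-0.792, 0.521, -0.318, 0.823], [0.61, 0.662, -0.435, 0.352], [-0.016, -0.539, -0.842, 0.741], [0.0, 0.0, 0.0, 1.0]]
top 54.9336507252711 -0.0646871548474841 [[-0.097, -0.966, 0.238, 0.354], [-0.995, 0.093, -0.028, 0.029], [0.005, -0.239, -0.971, 0.862], [0.0, 0.0, 0.0, 1.0]]
{'time': 0.1, 'joint_positions': [1.082, 0.333, -0.065, 1.461, 0.022, 1.35, -0.089], 'joint_vel': [0.001, -0.0, 0.0, -0.001, -0.001, 0.002, 0.001], 'joint_torque': [-0.0, -62.455, 0.024, -39.072, -0.061, 0.037, 0.0], 'ee_pos': [0.281, -0.558, 0.222], 'eef_rot': [0.973, 0.231, -0.0, -0.001], 'ft_force': [0.55, 0.155, -0.665], 'torque': [0.021, -0.016, 0.009], 'grip_force': 0.0, 'width': 0.087}
[[ 0.893  0.449 -0.001]
 [ 0.449 -0.893  0.001]
 [-0.    -0.001 -1.   ]]
```

View pics/top0.png

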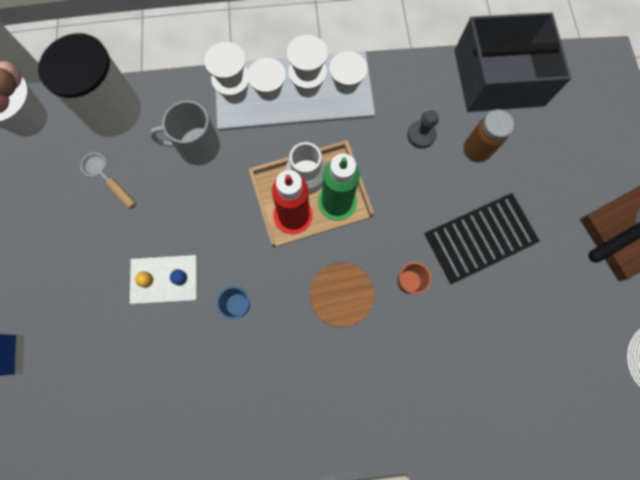

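View pics/scene0.png

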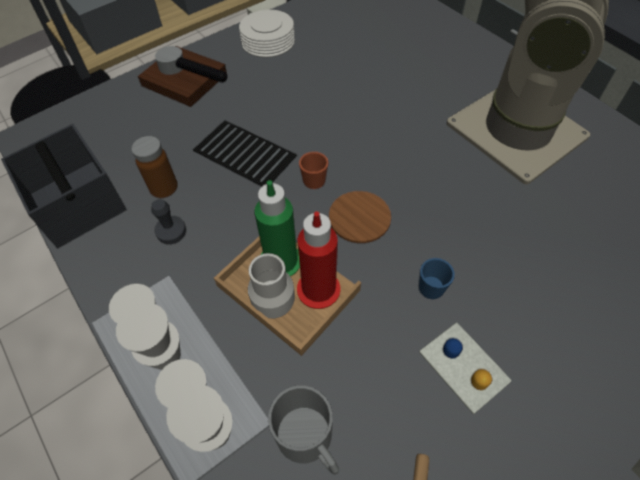

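The top picture shows red nozzle tip ~(289,178), green ~(343,161), jar mouth ~(305,158), board ~(342,295), mat corners ~(425,237),(513,195),(539,240),(451,282), plate ~(163,280) with gold (144,279), blue (178,277). The scene view agrees: green tip (270,186), red (317,217).

Run:
```python
from h import *
import pickle
t=pickle.load(open("top.pkl","rb")); s=pickle.load(open("scene.pkl","rb"))
def p(n,c,uv,z): print(n,pix2w(c,uv,z).round(3)[:,:2].tolist())
p("mat",t,[(425,237),(513,195),(539,240),(451,282)],.006)
p("mat s",s,[(226,122),(297,156),(263,184),(193,152)],.006)
p("caddy top: BL,BR,FR,FL",t,[(250,158+23),(349,143),(372,212),(272,243)],.02)
p("plate",t,[(130,260),(196,256),(196,300),(130,303)],.008)
p("chocs",t,[(144,279),(178,277)],.025); p("chocs s",s,[(482,379),(453,348)],.021)
p("red tip",t,(289,178),.224);p("red tip s",s,(317,214),.224)
p("green tip",t,(343,160),.224);p("green tip s",s,(270,184),.224)
p("jar mouth",t,(305.5,158),.113);p("jar s",s,(268,271),.113)
p("board",t,(342,295),.01);p("board s",s,(360,216),.01)
p("cups: orange, blue",t,[(415,270),(234,298)],.04)
p("mug,pepper,orange jar",t,[(186,122),(429,118),(497,124)],.09)
# colour refinement
def blob(c,lo,hi,z,n):
    h=cv2.cvtColor(c["image"],cv2.COLOR_BGR2HSV);m=cv2.inRange(h,lo,hi)
    k,l,st,ce=cv2.connectedComponentsWithStats(m)
    for i in range(1,k):
        if st[i,4]>60: print(n,st[i].tolist(),ce[i].round(1),pix2w(c,ce[i],z).round(3)[0,:2])
blob(t,(5,80,60),(20,200,200),.01,"wood")
blob(t,(12,190,150),(28,255,255),.015,"gold"); blob(t,(105,190,60),(125,255,255),.015,"blue")
```

```text
mat [[0.527, -0.203], [0.594, -0.391], [0.499, -0.424], [0.437, -0.239]]
mat s [[0.501, -0.42], [0.438, -0.236], [0.538, -0.217], [0.605, -0.386]]
caddy top: BL,BR,FR,FL [[0.666, 0.121], [0.727, -0.079], [0.582, -0.106], [0.54, 0.088]]
plate [[0.536, 0.359], [0.532, 0.233], [0.449, 0.236], [0.455, 0.36]]
chocs [[0.494, 0.327], [0.492, 0.264]]
chocs s [[0.498, 0.328], [0.496, 0.264]]
red tip [[0.59, 0.041]]
red tip s [[0.594, 0.042]]
green tip [[0.61, -0.041]]
green tip s [[0.614, -0.042]]
jar mouth [[0.665, 0.012]]
jar s [[0.67, 0.014]]
board [[0.433, -0.032]]
board s [[0.438, -0.032]]
cups: orange, blue [[0.461, -0.166], [0.443, 0.161]]
mug,pepper,orange jar [[0.767, 0.224], [0.732, -0.223], [0.71, -0.349]]
wood [0, 68, 17, 29, 323] [ 5.9 81.8] [0.949 0.633]
wood [464, 120, 42, 41, 589] [479.  141.4] [ 0.711 -0.343]
wood [321, 141, 31, 22, 333] [334.9 150.2] [ 0.719 -0.05 ]
wood [250, 158, 123, 88, 2611] [299.6 205.1] [0.612 0.03 ]
wood [106, 179, 29, 29, 306] [120.3 193.1] [0.671 0.377]
wood [587, 187, 53, 55, 1540] [616.4 215.2] [ 0.532 -0.592]
wood [613, 239, 27, 40, 678] [628.8 258.7] [ 0.444 -0.595]
wood [310, 263, 64, 64, 3244] [341.5 294.4] [ 0.434 -0.032]
wood [398, 262, 33, 32, 856] [414.1 277.9] [ 0.451 -0.17 ]
wood [137, 272, 16, 15, 110] [146.3 280. ] [0.495 0.328]
blue [0, 336, 14, 38, 427] [  6.1 353.5] [0.382 0.59 ]
```

Call:
move_arm([
  [[0,0,-5],[0,0,0.115],100],
  [[0,0,-5],[0,0,0.115],100],
  [[0,0,-5],[0,0,0],100],
  [[0,0,-5],[0,0,0],100],
  [[3.4,-3.26,0],[0,0,0],100],
  [[3.4,-3.26,0],[0,0,0],100],
  [[3.4,-3.26,0],[0,0,0],100],
  [[3.4,-3.26,0],[0,0,0],100],
  [[3.4,-3.26,0],[0,0,0],100],
  [[3.4,-3.26,0],[0,0,0],100],
  [[3.4,-3.26,0],[0,0,0],100],
  [[3.4,-3.26,0],[0,0,0],100],
  [[3.4,-3.26,0],[0,0,0],100],
  [[3.4,-3.26,0],[0,0,0],100],
  [[3.4,-3.26,0],[0,0,0],100],
  [[3.4,-3.26,0],[0,0,0],100],
  [[3.4,-3.26,0],[0,0,0],100],
  [[0,0,0],[0,0,0],100],
])

```text
time: 2.35
ee_pos: [0.6123, -0.0389, 0.421]
eef_rot: [0.993, 0.121, -0.001, -0.001]
ft_force: [0.4, -0.2, -0.8]
width: 0.0874
grip_force: 0.0
```

```bash
cat >> h.py <<'E'
def rel(p,psi=None):
    "cm along tool axes from the present pose to world point p; turn needed for heading psi (about tool z, done AFTER shift)"
    s=r.read_state(); M=R.from_quat(s["eef_rot"]).as_matrix(); ps=np.arctan2(M[1,0],M[0,0])
    print("t",round(s["time"],1),"tcp",np.round(s["ee_pos"],4),"psi",ps.round(3),"w",round(s["width"],4),"F",np.round(s["ft_force"],1),"tilt",np.round(M[2],3))
    if p is not None: print(" shift cm",(M.T@(np.array(p)-s["ee_pos"])*100).round(2), "" if psi is None else ("turn",round(ps-psi,3)))
E
python3 - <<'E'
from h import *
import pickle
c=snap("wrist","w0.png"); pickle.dump(c,open("w0.pkl","wb")); rel((.612,-.042,.163))
print(c["vertical_fov"],np.round(c["cam_to_world"],3).tolist())
print(w2pix(c,[(.612,-.042,.2),(.592,.042,.2),(.667,.013,.113)]).round(0).tolist())
E
```

```text
t 2.4 tcp [ 0.6118 -0.0414  0.4215] psi 0.239 w 0.0872 F [-0.4  0.5  0.1] tilt [-0.001 -0.001 -1.   ]
 shift cm [ 0.04  0.09 25.85] 
68.71672214357534 [[0.24, -0.934, -0.264, 0.685], [-0.971, -0.232, -0.064, -0.022], [-0.002, 0.271, -0.962, 0.582], [0.0, 0.0, 0.0, 1.0]]
[[328.0, 216.0], [250.0, 216.0], [297.0, 153.0]]
```

View pics/w0.png

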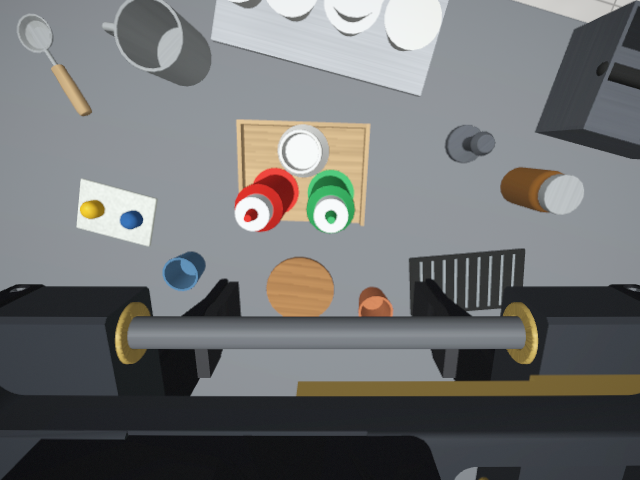

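The wrist view shows the caddy square to the picture; green nozzle tip (331,217), red tip (250,215), jar mouth centre (302,149), board (300,289), chocolates (92,209) and (131,219), mat back corners (409,259),(524,250).

Run:
```python
from h import *
import pickle
c=pickle.load(open("w0.pkl","rb"))
def p(n,uv,z): print(n,pix2w(c,uv,z).round(4)[:,:2].tolist())
p("tips G R",[(331,217),(250,215)],.224); p("cap",[(331,214),(254,213)],.2)
h=cv2.cvtColor(c["image"],cv2.COLOR_BGR2HSV)
m=cv2.inRange(h,(0,0,190),(180,60,255)); k,l,st,ce=cv2.connectedComponentsWithStats(m)
for i in range(1,k):
    if 300<st[i,4]<4000: print(st[i],ce[i].round(1))
p("jar mouth",(302,149.5),.113); p("caddy rim",[(237,120),(370,124)],.03)
p("mat",[(409,259),(524,250)],.006); p("board",(300,289),.01); p("choc",[(92,209),(131,219)],.022)
print(w2pix(c,[(.517,-.315,.006),(.500,-.268,.006),(.534,-.362,.006)]).round())
```

```text
tips G R [[0.6167, -0.0438], [0.5986, 0.0382]]
cap [[0.6155, -0.0444], [0.5961, 0.0383]]
[ 515    0   97   22 1168] [572.7   7.6]
[139  24  43  47 656] [168.6  48.4]
[ 277  124   49   51 1668] [300.8 148.3]
[ 545  175   39   39 1132] [563.8 194.2]
[  76  179   80   67 2983] [116.1 211.8]
[235 197  35  35 806] [251.8 213.5]
[313 199  36  34 834] [330.4 215.3]
jar mouth [[0.6726, 0.0075]]
caddy rim [[0.6887, 0.1162], [0.7307, -0.0775]]
mat [[0.5364, -0.2054], [0.5994, -0.3924]]
board [[0.4385, -0.0351]]
choc [[0.4983, 0.3234], [0.497, 0.2599]]
[[465. 283.]
 [437. 286.]
 [494. 281.]]
```

Call:
move_arm([
  [[0.18,0.2,4],[0,0,0],70],
  [[0,0,4],[0,0,0],70],
  [[0,0,4],[0,0,0],70],
  [[0,0,4],[0,0,0],70],
  [[0,0,3],[0,0,0],70],
  [[0,0,3],[0,0,0],70],
  [[0,0,2],[0,0,0],70],
  [[0,0,1],[0,0,0],70],
  [[0,0,0.5],[0,0,0],70],
  [[0,0,0],[0,0,0],70],
  [[0,0,0],[0,0,0],70],
  [[0,0,0],[0,0,0],30],
  [[0,0,0],[0,0,0],30],
  [[0,0,0],[0,0,0],30],
  [[0,0,0],[0,0,0],30],
  [[0,0,0],[0,0,0],30],
], grip_force=25)

```text
time: 4.4
ee_pos: [0.6137, -0.0444, 0.1676]
eef_rot: [0.993, 0.118, 0.0, -0.0]
ft_force: [-1.1, 1.5, 0.7]
width: 0.0376
grip_force: 25.0
```

Run:
```python
from h import *
c=snap("scene","s1.png"); cv2.imwrite("pics/s1c.png",cv2.resize(c["image"][80:380,130:430],None,fx=1.6,fy=1.6)); rel((.535,-.362,.26))
```

```text
t 4.5 tcp [ 0.6137 -0.0444  0.1676] psi 0.236 w 0.0376 F [-0.3  1.4  1. ] tilt [ 0. -0. -1.]
 shift cm [-15.08  29.04  -9.24]
```

View pics/s1c.png

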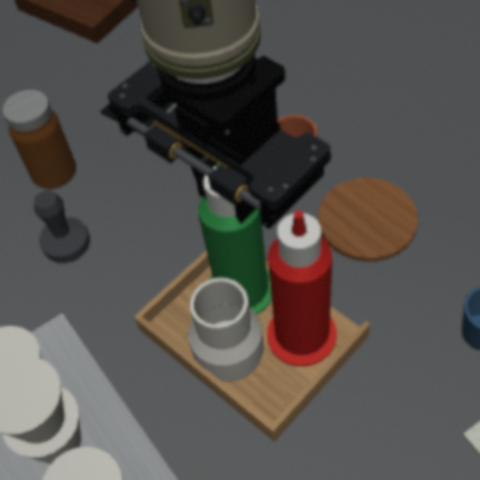

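The crop shows the fingers on the green cap at (225,190), the bottle upright, the red bottle and jar untouched.

Call:
move_arm([
  [[0,0,-1.2],[0,0,0],30],
  [[0,0,-2.5],[0,0,0],30],
  [[0,0,-3],[0,0,0],30],
  [[0,0,-2.5],[0,0,0],30],
  [[-1,2,0],[0,0,0],30],
  [[-1.5,3,0],[0,0,0],30],
  [[-1.6,3,0],[0,0,0],30],
  [[-1.6,3,0],[0,0,0],30],
  [[-1.6,3,0],[0,0,0],30],
  [[-1.6,3,0],[0,0,0],30],
  [[-1.6,3,0],[0,0,0],30],
  [[-1.6,3,0],[0,0,0],30],
  [[-1.5,3,0],[0,0,0],30],
  [[-1.3,2,0],[0,0,0],30],
  [[-0.8,1,0],[0,0,0],30],
  [[0,0,2],[0,0,0],30],
  [[0,0,2],[0,0,0],30],
  [[0,0,0],[0,0,0],30],
  [[0,0,0],[0,0,0],30],
])

```text
time: 6.82
ee_pos: [0.5293, -0.363, 0.2206]
eef_rot: [0.993, 0.118, 0.0, 0.0]
ft_force: [-0.6, 0.4, -2.5]
width: 0.0368
grip_force: 25.0
```

Run:
```python
from h import *
c=snap("scene","s2.png"); cv2.imwrite("pics/s2c.png",cv2.resize(c["image"][40:340,130:430],None,fx=1.6,fy=1.6)); rel((.535,-.362,.163))
p=w2pix(c,[(.535,-.362,.006),(.501,-.268,.006)]);print(((p-[130,40])*1.6).round())
```

```text
t 6.9 tcp [ 0.5294 -0.3632  0.2209] psi 0.236 w 0.0373 F [-0.2  0.  -4. ] tilt [ 0.001  0.001 -1.   ]
 shift cm [0.57 0.01 5.79] 
[[155. 165.]
 [214. 194.]]
```

View pics/s2c.png

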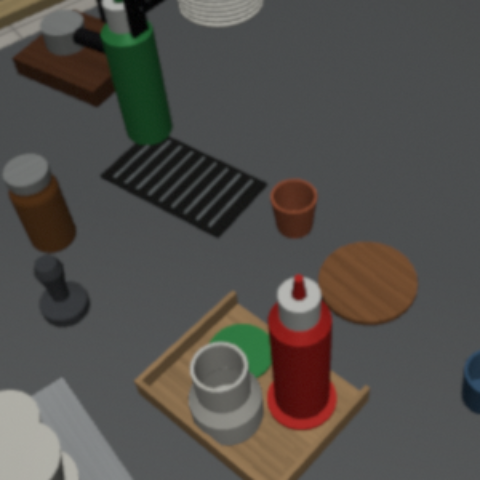

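The crop shows the green bottle held upright above the far end of the mat (base (147,130)), the freed green coaster at (240,350), jar unmoved.

Call:
move_arm([
  [[0.55,0,2],[0,0,0],30],
  [[0,0,2],[0,0,0],30],
  [[0,0,1],[0,0,0],30],
  [[0,0,0.4],[0,0,0],30],
  [[0,0,0.4],[0,0,0],30],
  [[0,0,0],[0,0,0],30],
  [[0,0,0],[0,0,0],45],
  [[0,0,0],[0,0,0],70],
  [[0,0,0],[0,0,0],70],
  [[0,0,0],[0,0,0],70],
  [[0,0,-2],[0,0,0],70],
  [[0,0,-4],[0,0,0],70],
  [[0,0,-5],[0,0,0],70],
  [[0,0,0],[0,0,0],70],
])

```text
time: 8.62
ee_pos: [0.5359, -0.3628, 0.278]
eef_rot: [0.993, 0.118, 0.004, 0.003]
ft_force: [0.3, -0.1, -0.4]
width: 0.0611
grip_force: 0.0
```

Call:
move_arm([
  [[1.52,-3.76,-1],[0,0,0],70],
  [[1.52,-3.76,-1],[0,0,0],70],
  [[1.52,-3.76,0],[0,0,0],70],
  [[1.52,-3.76,0],[0,0,0],70],
  [[1.52,-3.76,0],[0,0,0],70],
  [[1.52,-3.76,0],[0,0,0],70],
  [[1.52,-3.76,0],[0,0,0],70],
  [[1.52,-3.76,0],[0,0,0],70],
  [[1.52,-3.76,0],[0,0,0],70],
  [[1.52,-3.76,0],[0,0,0],70],
  [[0,0,0],[0,0,0],70],
  [[0,0,0],[0,0,0],70],
])

```text
time: 10.12
ee_pos: [0.5941, 0.0384, 0.2918]
eef_rot: [0.993, 0.117, 0.0, 0.0]
ft_force: [0.0, -0.2, 0.2]
width: 0.0607
grip_force: 0.0
```

Run:
```python
from h import *
c=snap("wrist","w3.png"); rel((.5945,.0395,.1675))
h=cv2.cvtColor(c["image"],cv2.COLOR_BGR2HSV)
m=cv2.inRange(h,(55,150,50),(80,255,255)); k,l,st,ce=cv2.connectedComponentsWithStats(m)
for i in range(1,k):
    if st[i,4]>200: print("coaster G",st[i],pix2w(c,ce[i],.012)[0].round(4))
print("green bottle exp", w2pix(c,[(.535,-.362,.218),(.5945,.04,.224)]).round())
```

```text
t 10.2 tcp [0.5941 0.0378 0.2917] psi 0.234 w 0.0609 F [-0.3 -0.3  0.1] tilt [-0.     0.001 -1.   ]
 shift cm [ 0.08 -0.16 12.42] 
coaster G [ 369  178   53   49 1253] [ 0.6283 -0.0511  0.012 ]
green bottle exp [[773. 428.]
 [322. 257.]]
```

View pics/w3.png

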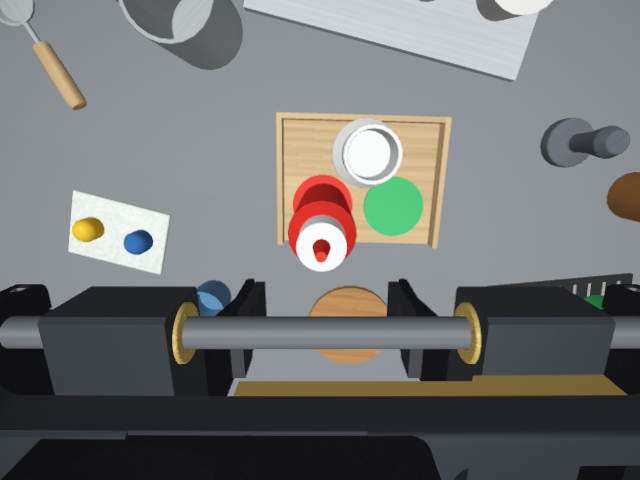

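The wrist view shows the red nozzle tip at (321,254) where expected (322,257), green coaster centre (394,207), jar mouth (369,152).

Call:
move_arm([
  [[0.15,-0.16,3],[0,0,0],70],
  [[0,0,3],[0,0,0],70],
  [[0,0,3],[0,0,0],70],
  [[0,0,2],[0,0,0],70],
  [[0,0,1],[0,0,0],70],
  [[0,0,0.4],[0,0,0],70],
  [[0,0,0],[0,0,0],70],
  [[0,0,0],[0,0,0],70],
  [[0,0,0],[0,0,0],30],
  [[0,0,0],[0,0,0],30],
  [[0,0,0],[0,0,0],30],
  [[0,0,0],[0,0,0],30],
  [[0,0,0],[0,0,0],30],
], grip_force=25)

```text
time: 11.8
ee_pos: [0.5952, 0.0412, 0.1676]
eef_rot: [0.993, 0.118, 0.0, -0.0]
ft_force: [-0.6, 0.2, 0.8]
width: 0.0374
grip_force: 25.0
```

Run:
```python
from h import *
rel((.501,-.268,.265))
import cv2
```

```text
t 11.8 tcp [0.5952 0.0412 0.1676] psi 0.236 w 0.0374 F [-0.6  0.2  0.8] tilt [ 0. -0. -1.]
 shift cm [-16.39  27.86  -9.74]
```

Call:
move_arm([
  [[0,0,-1.2],[0,0,0],30],
  [[0,0,-2.5],[0,0,0],30],
  [[0,0,-3],[0,0,0],30],
  [[0,0,-3],[0,0,0],30],
  [[-1,1.7,0],[0,0,0],30],
  [[-1.8,3,0],[0,0,0],30],
  [[-1.8,3,0],[0,0,0],30],
  [[-1.8,3,0],[0,0,0],30],
  [[-1.8,3,0],[0,0,0],30],
  [[-1.8,3,0],[0,0,0],30],
  [[-1.8,3,0],[0,0,0],30],
  [[-1.8,3,0],[0,0,0],30],
  [[-1.5,3,0],[0,0,0],30],
  [[-0.8,1.5,0],[0,0,0],30],
  [[-0.5,0.7,0],[0,0,0],30],
  [[0,0,2],[0,0,0],30],
  [[0,0,2],[0,0,0],30],
  [[0,0,0],[0,0,0],30],
  [[0,0,0],[0,0,0],30],
])

```text
time: 14.18
ee_pos: [0.5014, -0.2681, 0.2254]
eef_rot: [0.993, 0.118, 0.0, 0.0]
ft_force: [-0.1, -0.5, -2.2]
width: 0.0371
grip_force: 25.0
```

Run:
```python
from h import *
c=snap("scene","s4.png"); cv2.imwrite("pics/s4c.png",cv2.resize(c["image"][20:320,130:430],None,fx=1.6,fy=1.6)); rel((.501,-.268,.1635))
```

```text
t 14.2 tcp [ 0.5015 -0.2683  0.2256] psi 0.236 w 0.0374 F [-0.9 -0.3 -3.7] tilt [ 0.001  0.001 -1.   ]
 shift cm [-0.05 -0.05  6.21]
```

View pics/s4c.png

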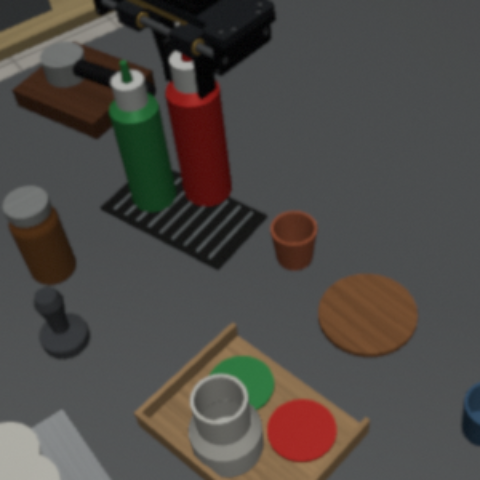

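The crop shows green standing upright on the mat's far end (base (152,200)), red held over the near end; jar still at (222,420).

Call:
move_arm([
  [[0,0,2],[0,0,0],30],
  [[0,0,2],[0,0,0],30],
  [[0,0,1.2],[0,0,0],30],
  [[0,0,0.5],[0,0,0],30],
  [[0,0,0.5],[0,0,0],30],
  [[0,0,0],[0,0,0],30],
  [[0,0,0],[0,0,0],45],
  [[0,0,0],[0,0,0],70],
  [[0,0,0],[0,0,0],70],
  [[0,0,0],[0,0,0],70],
  [[0,0,-2],[0,0,0],70],
  [[0,0,-4],[0,0,0],70],
  [[0,0,-5],[0,0,0],70],
  [[0,0,-2],[0,0,0],70],
])

```text
time: 15.98
ee_pos: [0.5018, -0.2689, 0.296]
eef_rot: [0.993, 0.118, 0.002, 0.001]
ft_force: [0.6, 0.3, 1.1]
width: 0.0608
grip_force: 0.0
```

Call:
move_arm([
  [[2.3,-2.3,0],[0,0,0],100],
  [[2.3,-2.3,0],[0,0,0],100],
  [[2.3,-2.3,0],[0,0,0],100],
  [[2.3,-2.3,0],[0,0,0],100],
  [[2.3,-2.3,0],[0,0,0],100],
  [[2.3,-2.3,0],[0,0,0],100],
  [[2.3,-2.3,0],[0,0,0],100],
  [[2.3,-2.3,0],[0,0,0],100],
  [[2.3,-2.3,0],[0,0,0],100],
  [[2.1,-2.4,0],[0,0,0],100],
  [[0,0,0],[0,0,0],100],
  [[0,0,0],[0,0,0],100],
  [[0,0,0],[0,0,0],100],
])

```text
time: 17.6
ee_pos: [0.6685, 0.0079, 0.2928]
eef_rot: [0.993, 0.117, 0.0, 0.0]
ft_force: [0.0, 0.3, -0.3]
width: 0.0871
grip_force: 0.0
```

```bash
cat >> h.py <<'E'
def hsvblob(c,lo,hi,z,n,amin=200,roi=None):
    h=cv2.cvtColor(c["image"],cv2.COLOR_BGR2HSV); m=cv2.inRange(h,lo,hi)
    if roi: q=np.zeros_like(m); x0,y0,x1,y1=roi; q[y0:y1,x0:x1]=m[y0:y1,x0:x1]; m=q
    for ct in cv2.findContours(m,cv2.RETR_EXTERNAL,cv2.CHAIN_APPROX_NONE)[0]:
        if cv2.contourArea(ct)>amin:
            e=cv2.fitEllipse(cv2.convexHull(ct)); print(n,"px",np.round(e[0],1),np.round(e[1],1),"w",pix2w(c,e[0],z)[0].round(4))
E
python3 - <<'E'
from h import *
c=snap("wrist","w5.png"); rel((.669,.011,.074))
hsvblob(c,(55,150,40),(85,255,255),.012,"G coaster"); hsvblob(c,(0,180,90),(5,255,255),.012,"R"); hsvblob(c,(174,180,90),(180,255,255),.012,"R")
hsvblob(c,(0,0,170),(180,50,255),.113,"jar",amin=800)
print(w2pix(c,[(.669,.011,.113)]))
t=snap("top","t5.png")
hsvblob(t,(55,150,40),(85,255,255),.012,"tG coaster"); hsvblob(t,(0,180,90),(5,255,255),.012,"tR"); hsvblob(t,(174,180,90),(180,255,255),.012,"tR")
E
```

```text
t 17.6 tcp [0.6685 0.008  0.2928] psi 0.234 w 0.0871 F [ 0.1 -0.2 -0.1] tilt [ 0.     0.001 -1.   ]
 shift cm [ 0.11 -0.3  21.88] 
G coaster px [354.7 254.8] [53.1 55.4] w [ 0.6157 -0.0452  0.012 ]
R px [286.7 253.1] [54.  56.3] w [0.5971 0.0425 0.012 ]
jar px [ 90.3 264. ] [ 57.8 103.1] w [0.5715 0.2326 0.113 ]
jar px [321.5 213.7] [60.  70.9] w [0.6776 0.0132 0.113 ]
jar px [584.8   7.2] [ 26.1 129.9] w [ 0.9048 -0.165   0.113 ]
jar px [355.   20.2] [241.2 335.9] w [0.8484 0.0239 0.113 ]
[[321.6945556  222.54824286]]
tG coaster px [332.8 202.4] [24.3 34.5] w [ 0.6104 -0.0342  0.012 ]
tR px [292.5 214.6] [36.5 37.2] w [0.5936 0.0451 0.012 ]
```

View pics/w5.png

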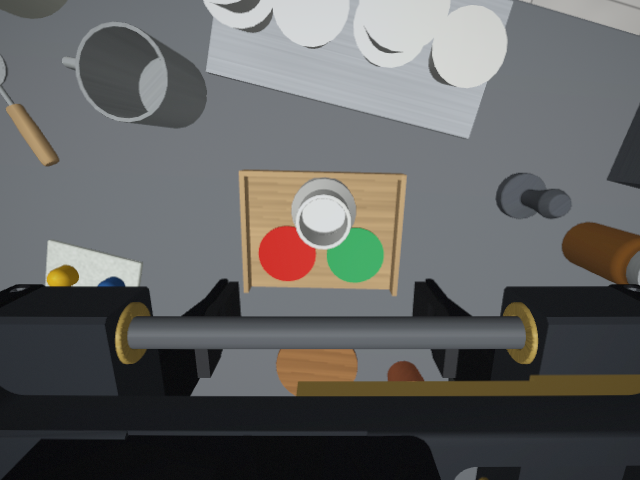

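The jar mouth is at (322,222), matching the projection of my estimate; coasters at (287,253) red and (355,255) green agree with the grasp points.

Call:
move_arm([
  [[0.11,-0.3,3],[0,0,0],100],
  [[0,0,4],[0,0,0],100],
  [[0,0,4],[0,0,0],100],
  [[0,0,4],[0,0,0],100],
  [[0,0,3],[0,0,0],100],
  [[0,0,2],[0,0,0],100],
  [[0,0,1.2],[0,0,0],100],
  [[0,0,0.5],[0,0,0],100],
  [[0,0,0],[0,0,0],100],
  [[0,0,0],[0,0,0],100],
  [[0,0,0],[0,0,0],50],
  [[0,0,0],[0,0,0],50],
  [[0,0,0],[0,0,0],50],
  [[0,0,0],[0,0,0],50],
  [[0,0,0],[0,0,0],50],
], grip_force=20)

```text
time: 19.58
ee_pos: [0.6691, 0.0119, 0.0757]
eef_rot: [0.993, 0.117, 0.0, 0.0]
ft_force: [-0.8, -2.0, 1.6]
width: 0.0615
grip_force: 20.0
```

Run:
```python
from h import *
rel((.4365,-.033,.16))
```

```text
t 19.6 tcp [0.6691 0.0119 0.0757] psi 0.235 w 0.0615 F [-0.8 -2.   1.6] tilt [ 0.     0.001 -1.   ]
 shift cm [-23.67  -1.05  -8.43]
```

Run:
```python
from h import *
c=snap("scene","s6.png"); rel(None)
cv2.imwrite("pics/s6c.png",cv2.resize(c["image"][170:350,170:370],None,fx=3,fy=3,interpolation=cv2.INTER_CUBIC))
```

```text
t 19.6 tcp [0.6691 0.0119 0.0757] psi 0.235 w 0.0612 F [-1.2 -3.   2. ] tilt [ 0.     0.001 -1.   ]
```

View pics/s6c.png

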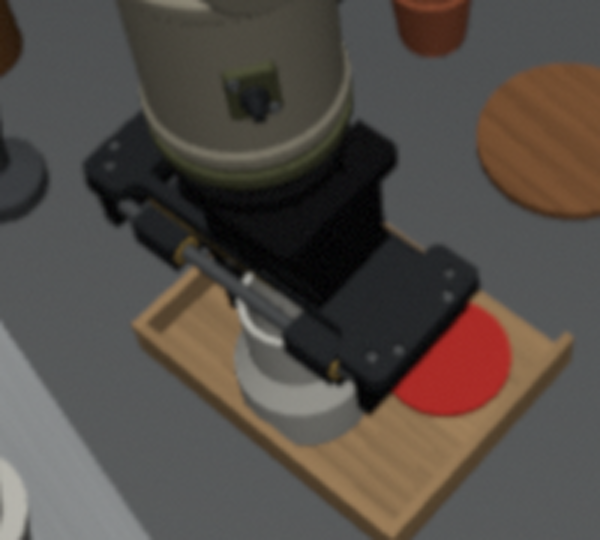

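The fingers straddle the jar neck at about (290,330), nothing tilted; the opening is still shrinking, so I wait a few rows.

Call:
move_arm([
  [[0,0,0],[0,0,0],50],
  [[0,0,0],[0,0,0],50],
  [[0,0,0],[0,0,0],50],
])

```text
time: 20.0
ee_pos: [0.6692, 0.012, 0.0757]
eef_rot: [0.993, 0.117, 0.0, 0.0]
ft_force: [-0.3, -5.4, 3.6]
width: 0.0614
grip_force: 20.0
```

Call:
move_arm([
  [[0,0,0],[0,0,0],85],
  [[0,0,0],[0,0,0],85],
  [[0,0,-0.5],[0,0,0],85],
  [[0,0,-0.5],[0,0,0],85],
  [[0,0,0],[0,0,0],85],
  [[0,0,0],[0,0,0],50],
  [[0,0,0],[0,0,0],50],
  [[0,0,0],[0,0,0],50],
  [[0,0,0],[0,0,0],50],
], grip_force=15)

```text
time: 21.12
ee_pos: [0.669, 0.012, 0.0854]
eef_rot: [0.993, 0.117, -0.0, 0.0]
ft_force: [-0.4, -2.6, 0.4]
width: 0.06
grip_force: 14.9
```

Run:
```python
from h import *
rel(None);c=snap("wrist","w6.png"); rel(None); cv2.imwrite("pics/w6c.png",c["image"][120:440,120:520]); 
print(w2pix(c,[(.669,.012,.113)])-[120,120])
```

```text
t 21.1 tcp [0.669  0.012  0.0854] psi 0.235 w 0.06 F [-0.4 -2.6  0.4] tilt [-0.  0. -1.]
t 21.2 tcp [0.669  0.0121 0.0855] psi 0.236 w 0.0599 F [ 0.7 -2.4  0.4] tilt [-0.  0. -1.]
[[203.59204247 207.40463779]]
```

View pics/w6c.png

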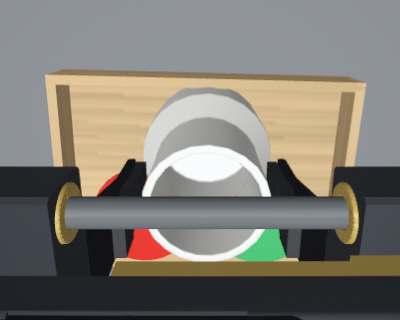

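The jar mouth is centred at (207,203) between the fingers, upright, within 2 mm of expectation; the grip is balanced on both pads, so I lift slightly and check.

Call:
move_arm([
  [[0,0,0],[0,0,0],50],
  [[0,0,-0.5],[0,0,0],50],
  [[0,0,-1],[0,0,0],50],
  [[0,0,-1],[0,0,0],50],
  [[0,0,0],[0,0,0],50],
  [[0,0,0],[0,0,0],50],
], grip_force=20)

```text
time: 21.92
ee_pos: [0.6689, 0.0125, 0.1105]
eef_rot: [0.993, 0.118, -0.0, 0.0]
ft_force: [0.3, -0.5, -3.7]
width: 0.0596
grip_force: 19.8
```

Run:
```python
from h import *
c=snap("scene","s7.png"); rel((.4365,-.033,.17))
cv2.imwrite("pics/s7c.png",cv2.resize(c["image"][170:350,170:370],None,fx=3,fy=3,interpolation=cv2.INTER_CUBIC))
```

```text
t 22.0 tcp [0.6688 0.0125 0.1102] psi 0.236 w 0.06 F [-0.7  0.1 -3. ] tilt [-0.001 -0.    -1.   ]
 shift cm [-23.65  -1.    -5.97]
```

View pics/s7c.png

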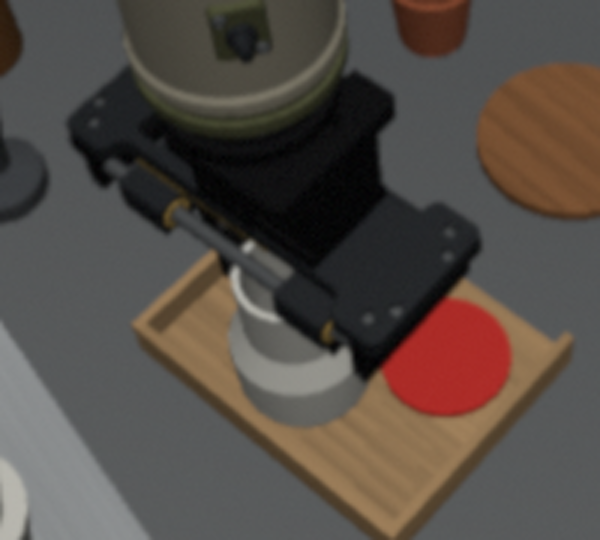

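The jar hangs upright about 2.5 cm up (load about 3 N). Carry it to the board.

Call:
move_arm([
  [[0,0,-2],[0,0,0],50],
  [[0,0,-2],[0,0,0],50],
  [[0,0,-2],[0,0,0],50],
  [[-1.2,0,0],[0,0,0],50],
  [[-2.4,-0.1,0],[0,0,0],50],
  [[-2.4,-0.1,0],[0,0,0],50],
  [[-2.4,-0.1,0],[0,0,0],50],
  [[-2.4,-0.1,0],[0,0,0],50],
  [[-2.4,-0.1,0],[0,0,0],50],
  [[-2.4,-0.1,0],[0,0,0],50],
  [[-2.4,-0.1,0],[0,0,0],50],
  [[-2.4,-0.2,0],[0,0,0],50],
  [[-2.2,-0.2,0],[0,0,0],50],
  [[-1.2,0,0],[0,0,0],50],
  [[0,0,2],[0,0,0],50],
  [[0,0,2],[0,0,0],50],
  [[0,0,0],[0,0,0],50],
  [[0,0,0],[0,0,0],50],
])

```text
time: 24.22
ee_pos: [0.4353, -0.0325, 0.1312]
eef_rot: [0.993, 0.118, 0.0, 0.0]
ft_force: [0.6, 0.6, -2.6]
width: 0.0596
grip_force: 19.8
```

Run:
```python
from h import *
c=snap("top","t8.png"); rel((.4365,-.033,.0885))
h=cv2.cvtColor(c["image"],cv2.COLOR_BGR2HSV); i=c["image"][240:350,280:400]; 
w=snap("wrist","w8.png"); a=cv2.resize(i,None,fx=3.5,fy=3.5); b=w["image"][100:480,100:480]
cv2.imwrite("pics/w8c.png",np.hstack([a[:380],b]))
```

```text
t 24.3 tcp [ 0.4355 -0.0324  0.1314] psi 0.236 w 0.0594 F [ 0.3 -0.  -3. ] tilt [ 0.001  0.    -1.   ]
 shift cm [0.08 0.07 4.29]
```

View pics/w8c.png

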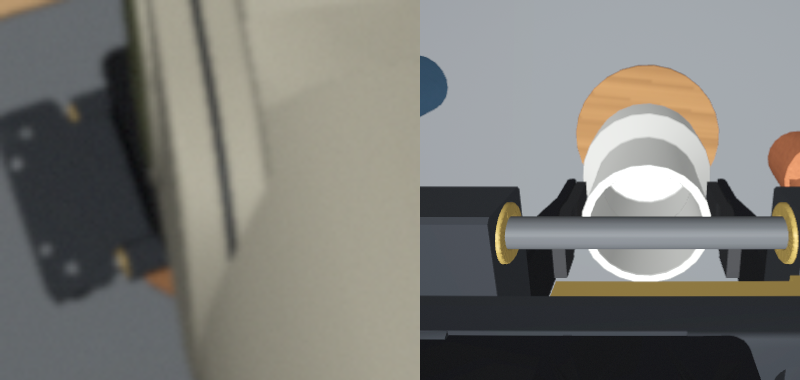

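Left half: top view blocked by the arm. Right half: the jar body (~u 647) is centred over the board (centre ~u 648), cups clear.

Call:
move_arm([
  [[0.08,0.07,1.5],[0,0,0],50],
  [[0,0,1.5],[0,0,0],50],
  [[0,0,0.8],[0,0,0],50],
  [[0,0,0.3],[0,0,0],50],
  [[0,0,0.2],[0,0,0],50],
  [[0,0,0],[0,0,0],50],
  [[0,0,0],[0,0,0],75],
  [[0,0,0],[0,0,0],100],
  [[0,0,0],[0,0,0],100],
  [[0,0,0],[0,0,0],100],
  [[0,0,-1.5],[0,0,0],100],
  [[0,0,-3],[0,0,0],100],
  [[0,0,-4],[0,0,0],100],
  [[0,0,-3.5],[0,0,0],100],
])

```text
time: 26.08
ee_pos: [0.4361, -0.0328, 0.2101]
eef_rot: [0.993, 0.118, 0.001, 0.0]
ft_force: [0.5, -0.2, -0.3]
width: 0.087
grip_force: 0.0
```

Call:
move_arm([
  [[1.43,-3.35,0],[0,0,0],55],
  [[1.43,-3.35,0],[0,0,0],55],
  [[1.43,-3.35,0],[0,0,0],55],
  [[1.43,-3.35,0],[0,0,0],55],
  [[1.43,-3.35,0],[0,0,0],55],
  [[1.43,-3.35,0],[0,0,0],55],
  [[1.43,-3.35,0],[0,0,0],55],
  [[1.43,-3.35,0],[0,0,0],55],
  [[1.43,-3.35,0],[0,0,0],55],
  [[1.43,-3.35,0],[0,0,0],55],
  [[0,0,0],[0,0,0],55],
  [[0,0,0],[0,0,0],55],
])

```text
time: 27.58
ee_pos: [0.4969, 0.3256, 0.208]
eef_rot: [0.993, 0.117, 0.0, 0.0]
ft_force: [-0.0, 0.1, -0.8]
width: 0.0475
grip_force: 0.0
```

Run:
```python
from h import *
c=snap("wrist","w9.png"); rel((.497,.326,.011))
print("exp",w2pix(c,[(.497,.326,.02),(.495,.263,.02)]).round())
hsvblob(c,(15,150,80),(32,255,255),.02,"gold"); hsvblob(c,(105,150,50),(125,255,255),.02,"blue")
t=snap("top","t9.png")
hsvblob(t,(5,80,60),(20,200,200),.01,"board",600,(290,250,390,340)); hsvblob(t,(0,0,100),(180,60,255),.115,"jar",200,(290,240,390,340))
s=snap("scene","s9.png")
cv2.imwrite("pics/m9.png",np.hstack([c["image"][120:480,0:400],cv2.resize(t["image"][160:340,290:490],None,fx=2,fy=2)]))
```

```text
t 27.6 tcp [0.4971 0.3252 0.208 ] psi 0.235 w 0.0478 F [-0.3 -0.2 -0.1] tilt [ 0.     0.001 -1.   ]
 shift cm [ 0.   -0.09 19.7 ] 
exp [[324. 222.]
 [384. 238.]]
gold px [323.3 221.6] [27.7 29.9] w [0.497  0.3272 0.02  ]
blue px [ 38.3 271.7] [87.3 98.5] w [0.3737 0.6091 0.02  ]
blue px [382.9 237.4] [27.4 30.2] w [0.4952 0.2638 0.02  ]
board px [341.4 294.4] [63.8 64.5] w [ 0.4339 -0.0314  0.01  ]
jar px [341. 290.] [113.5 196.6] w [ 0.4311 -0.024   0.115 ]
```

View pics/m9.png

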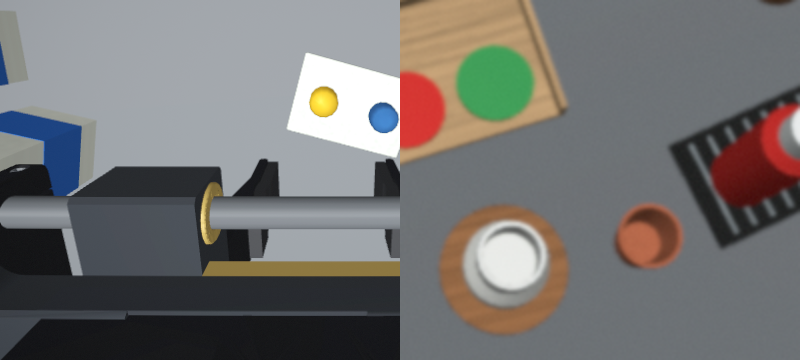

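The wrist shows gold at (323,222) just where predicted; the top crop shows the jar upright and concentric on the board, the red bottle standing on the mat.

Call:
move_arm([
  [[0,-0.12,4],[0,0,0],55],
  [[0,0,4],[0,0,0],55],
  [[0,0,4],[0,0,0],55],
  [[0,0,3],[0,0,0],55],
  [[0,0,2.5],[0,0,0],55],
  [[0,0,1.3],[0,0,0],55],
  [[0,0,0.5],[0,0,0],55],
  [[0,0,0.3],[0,0,0],55],
  [[0,0,0],[0,0,0],55],
  [[0,0,0],[0,0,0],28],
  [[0,0,0],[0,0,0],28],
  [[0,0,0],[0,0,0],28],
  [[0,0,0],[0,0,0],28],
  [[0,0,-1],[0,0,0],28],
  [[0,0,-3],[0,0,0],28],
  [[0,0,-4.5],[0,0,0],28],
  [[0,0,-4.5],[0,0,0],28],
  [[0,0,-4],[0,0,0],28],
  [[0,0,0],[0,0,0],28],
], grip_force=8)

```text
time: 30.1
ee_pos: [0.4976, 0.3287, 0.1855]
eef_rot: [0.993, 0.118, 0.003, -0.001]
ft_force: [0.3, 1.1, -0.1]
width: 0.0293
grip_force: 8.0
```

Run:
```python
from h import *
c=r.camera("top"); print("jar mouth",pix2w(c,(345,289),.115).round(4), "body",pix2w(c,(342,291.5),.035).round(4),"red foot",pix2w(c,(460,250),.006))
hsvblob(c,(12,150,80),(32,255,255),.16,"gold",30,(80,200,260,340))
rel((.436,-.033,.16))
c=r.camera("wrist"); hsvblob(c,(15,150,80),(32,255,255),.16,"goldw",30,(200,200,500,480))
```

```text
jar mouth [[ 0.432  -0.0307  0.115 ]] body [[ 0.4365 -0.0312  0.035 ]] red foot [[ 0.49525379 -0.2660152   0.006     ]]
t 30.1 tcp [0.4969 0.3279 0.1832] psi 0.236 w 0.0296 F [-0.3 -0.9 -0.9] tilt [ 0.003 -0.001 -1.   ]
 shift cm [-14.36  33.67   2.26] 
goldw px [325.9 305.7] [63.2 73.7] w [0.4835 0.3235 0.16  ]
```

Gold is held (width 29.6 mm).

Call:
move_arm([
  [[-1.3,3.06,0],[0,0,0],28],
  [[-1.3,3.06,0],[0,0,0],28],
  [[-1.3,3.06,0],[0,0,0],28],
  [[-1.3,3.06,0],[0,0,0],28],
  [[-1.3,3.06,0],[0,0,0],28],
  [[-1.3,3.06,0],[0,0,0],28],
  [[-1.3,3.06,0],[0,0,0],28],
  [[-1.3,3.06,0],[0,0,0],28],
  [[-1.3,3.06,0],[0,0,0],28],
  [[-1.3,3.06,0],[0,0,0],28],
  [[-1.3,3.06,0],[0,0,0],28],
  [[0,0,1],[0,0,0],28],
  [[0,0,1],[0,0,0],28],
  [[0,0,0],[0,0,0],28],
  [[0,0,0],[0,0,0],28],
])

```text
time: 32.08
ee_pos: [0.4361, -0.0326, 0.1615]
eef_rot: [0.993, 0.118, -0.0, -0.0]
ft_force: [-0.1, 0.3, -0.1]
width: 0.0293
grip_force: 8.0
```

Run:
```python
from h import *
rel((.436,-.0325,.126)); c=r.camera("wrist"); cv2.imwrite("pics/w10.png",c["image"])
# jar mouth outer rim by white blob
hsvblob(c,(0,0,190),(180,40,255),.115,"jarmouth",1500,(180,180,470,480))
hsvblob(c,(15,150,80),(32,255,255),.165,"gold",30,(200,200,500,480)); print(w2pix(c,[(.436,-.0325,.115)]))
```

```text
t 32.1 tcp [ 0.4361 -0.0326  0.1615] psi 0.237 w 0.0293 F [-0.1  0.3 -0.1] tilt [-0. -0. -1.]
 shift cm [-0.01 -0.01  3.55] 
jarmouth px [326.4 249.1] [ 97.8 109. ] w [ 0.449  -0.0309  0.115 ]
gold px [325.9 306.3] [63.3 74.8] w [ 0.4347 -0.034   0.165 ]
[[324.07708431 268.94518686]]
```

Call:
move_arm([
  [[0,0,1.5],[0,0,0],28],
  [[0,0,1.5],[0,0,0],28],
  [[0,0,0.5],[0,0,0],28],
  [[0,0,0],[0,0,0],28],
  [[0,0,0],[0,0,0],28],
  [[0,0,0],[0,0,0],70],
  [[0,0,0],[0,0,0],70],
  [[0,0,0],[0,0,0],70],
  [[0,0,0],[0,0,0],70],
  [[0,0,-2],[0,0,0],70],
  [[0,0,-3],[0,0,0],70],
  [[0,0,-3.5],[0,0,0],70],
])

```text
time: 33.62
ee_pos: [0.4357, -0.0333, 0.2122]
eef_rot: [0.993, 0.118, -0.0, -0.0]
ft_force: [0.2, -0.9, -0.6]
width: 0.0606
grip_force: 0.0
```

Call:
move_arm([
  [[1.25,-2.75,0],[0,0,0],55],
  [[1.25,-2.75,0],[0,0,0],55],
  [[1.25,-2.75,0],[0,0,0],55],
  [[1.25,-2.75,0],[0,0,0],55],
  [[1.25,-2.75,0],[0,0,0],55],
  [[1.25,-2.75,0],[0,0,0],55],
  [[1.25,-2.75,0],[0,0,0],55],
  [[1.25,-2.75,0],[0,0,0],55],
  [[1.25,-2.75,0],[0,0,0],55],
  [[1.25,-2.75,0],[0,0,0],55],
  [[0,0,0],[0,0,0],55],
  [[0,0,0],[0,0,0],55],
])

```text
time: 35.12
ee_pos: [0.4934, 0.2626, 0.2113]
eef_rot: [0.993, 0.117, -0.0, 0.0]
ft_force: [-0.2, 0.7, -0.5]
width: 0.048
grip_force: 0.0
```

Run:
```python
from h import *
c=snap("wrist","w11.png"); rel((.495,.264,.0125))
print("exp",w2pix(c,[(.495,.264,.02)]).round())
hsvblob(c,(105,150,50),(125,255,255),.02,"blue",200,(200,100,500,350))
t=snap("top","t11.png"); hsvblob(t,(15,150,60),(35,255,255),.03,"gold",8); s=snap("scene","s11.png"); hsvblob(s,(15,150,60),(35,255,255),.03,"gold s",8)
```

```text
t 35.2 tcp [0.4935 0.2622 0.2114] psi 0.235 w 0.0477 F [ 0.1 -0.1  0.2] tilt [-0.     0.001 -1.   ]
 shift cm [ 0.19 -0.15 19.89] 
exp [[324. 219.]]
blue px [324.5 219.5] [27.  29.4] w [0.4951 0.2633 0.02  ]
gold px [341.2 292.5] [12.8 13.3] w [ 0.4353 -0.03    0.03  ]
```

Gold lies in the jar (top-view blob at (341,292), i.e. the jar's centre). Now the blue one.

Call:
move_arm([
  [[0.18,-0.12,4],[0,0,0],55],
  [[0,0,4],[0,0,0],55],
  [[0,0,4],[0,0,0],55],
  [[0,0,3],[0,0,0],55],
  [[0,0,2.8],[0,0,0],55],
  [[0,0,1.3],[0,0,0],55],
  [[0,0,0.5],[0,0,0],55],
  [[0,0,0.3],[0,0,0],55],
  [[0,0,0],[0,0,0],55],
  [[0,0,0],[0,0,0],28],
  [[0,0,0],[0,0,0],28],
  [[0,0,0],[0,0,0],28],
  [[0,0,0],[0,0,0],28],
  [[0,0,-1],[0,0,0],28],
  [[0,0,-3],[0,0,0],28],
  [[0,0,-4.5],[0,0,0],28],
  [[0,0,-4.5],[0,0,0],28],
  [[0,0,-4],[0,0,0],28],
  [[0,0,0],[0,0,0],28],
])

```text
time: 37.65
ee_pos: [0.4961, 0.266, 0.1863]
eef_rot: [0.993, 0.118, 0.003, -0.001]
ft_force: [-0.8, -0.8, -0.5]
width: 0.0295
grip_force: 8.0
```

Call:
move_arm([
  [[-1.26,2.75,0],[0,0,0],28],
  [[-1.26,2.75,0],[0,0,0],28],
  [[-1.26,2.75,0],[0,0,0],28],
  [[-1.26,2.75,0],[0,0,0],28],
  [[-1.26,2.75,0],[0,0,0],28],
  [[-1.26,2.75,0],[0,0,0],28],
  [[-1.26,2.75,0],[0,0,0],28],
  [[-1.26,2.75,0],[0,0,0],28],
  [[-1.26,2.75,0],[0,0,0],28],
  [[-1.26,2.75,0],[0,0,0],28],
  [[0,0,1],[0,0,0],28],
  [[0,0,1],[0,0,0],28],
  [[0,0,0],[0,0,0],28],
])

```text
time: 39.28
ee_pos: [0.4359, -0.031, 0.1614]
eef_rot: [0.993, 0.118, -0.001, -0.0]
ft_force: [0.6, 0.2, -0.3]
width: 0.0293
grip_force: 8.0
```

Run:
```python
from h import *
rel((.436,-.0325,.126))
```

```text
t 39.3 tcp [ 0.4359 -0.031   0.1614] psi 0.237 w 0.0293 F [ 0.6  0.2 -0.3] tilt [-0.002 -0.001 -1.   ]
 shift cm [-0.02  0.16  3.54]
```

Call:
move_arm([
  [[0,0.12,1.5],[0,0,0],28],
  [[0,0,1.5],[0,0,0],28],
  [[0,0,0.5],[0,0,0],28],
  [[0,0,0],[0,0,0],28],
  [[0,0,0],[0,0,0],28],
  [[0,0,0],[0,0,0],70],
  [[0,0,0],[0,0,0],70],
  [[0,0,0],[0,0,0],70],
  [[0,0,0],[0,0,0],70],
  [[0,0,-2],[0,0,0],70],
  [[0,0,-4],[0,0,0],70],
  [[0,0,-5],[0,0,0],70],
  [[0,0,-5],[0,0,0],70],
  [[0,0,0],[0,0,0],70],
])

```text
time: 41.02
ee_pos: [0.4385, -0.0331, 0.2911]
eef_rot: [0.993, 0.118, 0.003, 0.001]
ft_force: [0.1, 1.2, -1.0]
width: 0.0606
grip_force: 0.0
```

Call:
move_arm([
  [[0.1,3.05,0],[0,0,0],70],
  [[0.1,3.05,0],[0,0,0],70],
  [[0.1,3.05,0],[0,0,0],70],
  [[0.1,3.05,0],[0,0,0],70],
  [[0.1,3.05,0],[0,0,0],70],
  [[0.1,3.05,0],[0,0,0],70],
  [[0.1,3.05,0],[0,0,0],70],
  [[0.1,3.05,0],[0,0,0],70],
  [[0,0,0],[0,0,0],70],
  [[0,0,0],[0,0,0],70],
])

```text
time: 42.28
ee_pos: [0.5015, -0.2676, 0.2867]
eef_rot: [0.993, 0.118, -0.0, -0.001]
ft_force: [-0.1, -0.4, 0.1]
width: 0.0609
grip_force: 0.0
```

Run:
```python
from h import *
c=snap("wrist","w12.png"); rel((.5015,-.2683,.163))
hsvblob(c,(0,0,190),(180,40,255),.194,"caps",300,(200,100,500,350)); print("exp",w2pix(c,[(.5015,-.2683,.194)]).round())
t=snap("top","t12.png"); hsvblob(t,(105,150,40),(125,255,255),.06,"blue",8,(290,240,390,340)); hsvblob(t,(15,150,60),(35,255,255),.03,"gold",4,(290,240,390,340))
s=snap("scene","s12.png"); hsvblob(s,(105,150,40),(125,255,255),.06,"blue s",8)
```

```text
t 42.3 tcp [ 0.5016 -0.2674  0.2871] psi 0.237 w 0.061 F [-0.4 -0.   0. ] tilt [-0.    -0.001 -1.   ]
 shift cm [-0.03  0.1  12.41] 
caps px [325.4 247.9] [49.5 54.1] w [ 0.5018 -0.2682  0.194 ]
caps px [453.2 232. ] [52.6 62.4] w [ 0.5361 -0.3578  0.194 ]
exp [[325. 248.]]
blue px [348.9 288.9] [13.9 15. ] w [ 0.4373 -0.0419  0.06  ]
gold px [339.9 293. ] [10.3 12.7] w [ 0.4347 -0.0276  0.03  ]
```

Blue is in the jar too (blob (349,289) beside gold (340,293)). The red cap is exactly where expected.

Call:
move_arm([
  [[0,0.1,3],[0,0,0],70],
  [[0,0,3],[0,0,0],70],
  [[0,0,3],[0,0,0],70],
  [[0,0,2],[0,0,0],70],
  [[0,0,1],[0,0,0],70],
  [[0,0,0.3],[0,0,0],70],
  [[0,0,0],[0,0,0],70],
  [[0,0,0],[0,0,0],30],
  [[0,0,0],[0,0,0],30],
  [[0,0,0],[0,0,0],30],
  [[0,0,0],[0,0,0],30],
  [[0,0,0],[0,0,0],30],
], grip_force=25)

```text
time: 43.92
ee_pos: [0.502, -0.2693, 0.1647]
eef_rot: [0.993, 0.118, 0.0, -0.0]
ft_force: [-0.6, 1.1, 2.1]
width: 0.0374
grip_force: 25.0
```

Run:
```python
from h import *
rel((.5957,.0415,.26))
```

```text
t 43.9 tcp [ 0.502  -0.2693  0.1647] psi 0.236 w 0.0374 F [-0.6  1.1  2.1] tilt [ 0.  0. -1.]
 shift cm [ 16.38 -28.03  -9.52]
```

Call:
move_arm([
  [[0,0,-1.2],[0,0,0],30],
  [[0,0,-2.5],[0,0,0],30],
  [[0,0,-3],[0,0,0],30],
  [[0,0,-2.8],[0,0,0],30],
  [[1,-1.7,0],[0,0,0],30],
  [[1.8,-3,0],[0,0,0],30],
  [[1.8,-3,0],[0,0,0],30],
  [[1.8,-3,0],[0,0,0],30],
  [[1.8,-3,0],[0,0,0],30],
  [[1.8,-3,0],[0,0,0],30],
  [[1.8,-3,0],[0,0,0],30],
  [[1.8,-3,0],[0,0,0],30],
  [[1.5,-3,0],[0,0,0],30],
  [[0.8,-1.5,0],[0,0,0],30],
  [[0.5,-0.8,0],[0,0,0],30],
  [[0,0,2.5],[0,0,0],30],
  [[0,0,2],[0,0,0],30],
  [[0,0,0],[0,0,0],30],
  [[0,0,0],[0,0,0],30],
])

```text
time: 46.3
ee_pos: [0.5963, 0.0406, 0.2154]
eef_rot: [0.993, 0.117, 0.0, 0.0]
ft_force: [-0.2, -0.0, -1.9]
width: 0.0372
grip_force: 25.0
```

Run:
```python
from h import *
rel((.5957,.0415,.1715))
```

```text
t 46.3 tcp [0.5963 0.0406 0.2154] psi 0.235 w 0.0372 F [-0.2 -0.  -1.9] tilt [ 0.001  0.    -1.   ]
 shift cm [-0.04 -0.11  4.39]
```

Call:
move_arm([
  [[0,-0.1,1.5],[0,0,0],30],
  [[0,0,1.5],[0,0,0],30],
  [[0,0,0.8],[0,0,0],30],
  [[0,0,0.4],[0,0,0],30],
  [[0,0,0.2],[0,0,0],30],
  [[0,0,0],[0,0,0],30],
  [[0,0,0],[0,0,0],45],
  [[0,0,0],[0,0,0],70],
  [[0,0,0],[0,0,0],70],
  [[0,0,0],[0,0,0],70],
  [[0,0,-2],[0,0,0],70],
  [[0,0,-4],[0,0,0],70],
  [[0,0,-5],[0,0,0],70],
  [[0,0,-1],[0,0,0],70],
])

```text
time: 48.05
ee_pos: [0.5969, 0.0425, 0.2944]
eef_rot: [0.993, 0.118, 0.003, 0.0]
ft_force: [0.6, 0.6, -0.6]
width: 0.0611
grip_force: 0.0
```

Call:
move_arm([
  [[-1.53,3.79,0],[0,0,0],70],
  [[-1.53,3.79,0],[0,0,0],70],
  [[-1.53,3.79,0],[0,0,0],70],
  [[-1.53,3.79,0],[0,0,0],70],
  [[-1.53,3.79,0],[0,0,0],70],
  [[-1.53,3.79,0],[0,0,0],70],
  [[-1.53,3.79,0],[0,0,0],70],
  [[-1.53,3.79,0],[0,0,0],70],
  [[-1.53,3.79,0],[0,0,0],70],
  [[-1.53,3.79,0],[0,0,0],70],
  [[0,0,0],[0,0,0],70],
  [[0,0,0],[0,0,0],70],
])

```text
time: 49.55
ee_pos: [0.5356, -0.3614, 0.2899]
eef_rot: [0.993, 0.118, -0.0, -0.001]
ft_force: [-0.3, -0.1, -1.1]
width: 0.0607
grip_force: 0.0
```

Run:
```python
from h import *
c=snap("wrist","w13.png"); rel((.535,-.3625,.164))
hsvblob(c,(0,0,190),(180,40,255),.194,"caps",300,(200,100,500,350)); print("exp",w2pix(c,[(.535,-.3625,.194)]).round())
```

```text
t 49.6 tcp [ 0.5359 -0.3608  0.2902] psi 0.237 w 0.0612 F [0.1 0.1 0.2] tilt [ 0.    -0.001 -1.   ]
 shift cm [-0.13  0.15 12.62] 
caps px [324.5 246.6] [49.1 54.5] w [ 0.5359 -0.3613  0.194 ]
exp [[326. 248.]]
```

Call:
move_arm([
  [[-0.05,0.1,3],[0,0,0],70],
  [[0,0,3],[0,0,0],70],
  [[0,0,3],[0,0,0],70],
  [[0,0,2],[0,0,0],70],
  [[0,0,1.2],[0,0,0],70],
  [[0,0,0.4],[0,0,0],70],
  [[0,0,0],[0,0,0],70],
  [[0,0,0],[0,0,0],30],
  [[0,0,0],[0,0,0],30],
  [[0,0,0],[0,0,0],30],
  [[0,0,0],[0,0,0],30],
  [[0,0,0],[0,0,0],30],
])

```text
time: 51.1
ee_pos: [0.5354, -0.3631, 0.1649]
eef_rot: [0.993, 0.118, 0.0, 0.0]
ft_force: [-0.7, 1.6, 2.4]
width: 0.0374
grip_force: 25.0
```

Run:
```python
from h import *
rel((.6137,-.0447,.26))
```

```text
t 51.1 tcp [ 0.5354 -0.3631  0.1649] psi 0.236 w 0.0374 F [-0.7  1.6  2.4] tilt [ 0.  0. -1.]
 shift cm [ 15.06 -29.12  -9.51]
```

Call:
move_arm([
  [[0,0,-1.2],[0,0,0],30],
  [[0,0,-2.5],[0,0,0],30],
  [[0,0,-3],[0,0,0],30],
  [[0,0,-2.8],[0,0,0],30],
  [[1,-2,0],[0,0,0],30],
  [[1.5,-3,0],[0,0,0],30],
  [[1.6,-3,0],[0,0,0],30],
  [[1.6,-3,0],[0,0,0],30],
  [[1.6,-3,0],[0,0,0],30],
  [[1.6,-3,0],[0,0,0],30],
  [[1.6,-3,0],[0,0,0],30],
  [[1.6,-3,0],[0,0,0],30],
  [[1.5,-3,0],[0,0,0],30],
  [[1,-2,0],[0,0,0],30],
  [[0.5,-1.1,0],[0,0,0],30],
  [[0,0,2.5],[0,0,0],30],
  [[0,0,2],[0,0,0],30],
  [[0,0,0],[0,0,0],30],
  [[0,0,0],[0,0,0],30],
])

```text
time: 53.48
ee_pos: [0.6142, -0.0453, 0.2153]
eef_rot: [0.993, 0.117, 0.0, 0.0]
ft_force: [-0.2, 0.5, -3.4]
width: 0.0374
grip_force: 25.0
```

Run:
```python
from h import *
rel((.6137,-.0447,.1715))
```

```text
t 53.5 tcp [ 0.6142 -0.0453  0.2153] psi 0.235 w 0.0374 F [-0.2  0.5 -3.4] tilt [ 0.001  0.    -1.   ]
 shift cm [-0.04 -0.07  4.38]
```

Lower, release, rise and move clear toward the right.

Call:
move_arm([
  [[0,-0.05,1.5],[0,0,0],30],
  [[0,0,1.5],[0,0,0],30],
  [[0,0,0.8],[0,0,0],30],
  [[0,0,0.4],[0,0,0],30],
  [[0,0,0.2],[0,0,0],30],
  [[0,0,0],[0,0,0],30],
  [[0,0,0],[0,0,0],45],
  [[0,0,0],[0,0,0],70],
  [[0,0,0],[0,0,0],70],
  [[0,0,0],[0,0,0],70],
  [[0,0,-2],[0,0,0],70],
  [[0,0,-4],[0,0,0],70],
  [[0,0,-5],[0,0,0],70],
  [[0,0,-3],[0,0,0],70],
  [[-1.5,4,0],[0,0,0],70],
  [[-1.5,4,0],[0,0,0],70],
  [[-1.5,4,0],[0,0,0],70],
  [[-1.5,4,0],[0,0,0],70],
  [[-1.5,4,0],[0,0,0],70],
  [[-1.5,4,0],[0,0,0],70],
])

```text
time: 55.98
ee_pos: [0.5822, -0.3003, 0.3124]
eef_rot: [0.993, 0.118, 0.001, 0.0]
ft_force: [-0.4, -0.2, -0.4]
width: 0.0607
grip_force: 0.0
```

Run:
```python
from h import *
rel(None); t=snap("top","t14.png"); s=snap("scene","s14.png")
a=cv2.resize(t["image"][130:340,230:430],None,fx=2,fy=2); b=cv2.resize(s["image"][150:360,200:400],None,fx=2,fy=2)
cv2.imwrite("pics/m14.png",np.hstack([a,b]))
hsvblob(t,(105,120,40),(125,255,255),.045,"blue",8,(290,240,390,340)); hsvblob(t,(15,150,60),(35,255,255),.03,"gold",4,(290,240,390,340))
```

```text
t 56.0 tcp [ 0.5822 -0.3003  0.3124] psi 0.236 w 0.0607 F [-0.4 -0.2 -0.4] tilt [ 0.001  0.001 -1.   ]
blue px [348.8 288.6] [14.9 16. ] w [ 0.4394 -0.043   0.045 ]
gold px [339.9 293. ] [10.3 12.7] w [ 0.4347 -0.0276  0.03  ]
```

View pics/m14.png

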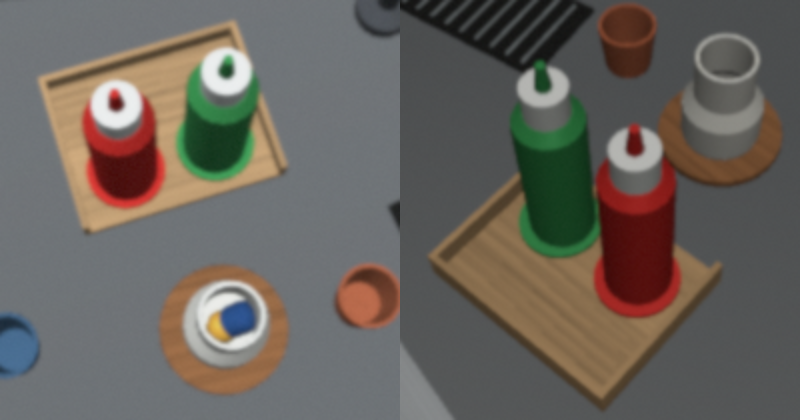

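The final views show both bottles upright and concentric on their own coasters (bases (127,170) and (215,150) left half), the jar upright mid-board with gold and blue both inside, arm clear. Handing in.

```bash
python3 -c "
from bench import r
print(r.close_job())"
```

```text
the job is handed in; nothing more can be done
None
```

The job is handed in at about 56 s of the 147 s allowed. Both bottles stand upright on the coasters of their own colours. The jar stands in the middle of the board with the gold chocolate and then the blue one inside. This is from my last camera views; the hand-in returned no verdict.

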